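# Tap the column of a headset stand into its base

## Task

Put the little headset stand together: take the column out of its packing block and tap or press its tapered foot straight down into the socket of the round base until friction grips it, firmly (about 15 newtons) but gently enough not to split the socket (never over 25 newtons). Leave the stand upright on its grey pad, about where the base is now, without disturbing the mug or the sticky notes.

Things in the scene. Friction and masses are not known exactly. Their poses are not given: they have to be found in the camera images.
- column: Column of the stand, steel, 152 mm tall, 0.25 kg, upright. Origin: centre of the flat tip of its tapered foot; z up along the column, x along the saddle bar. Tip 11 mm across, widening to 15 mm at 3 mm height, then an even taper to 21.3 mm across at 38 mm height, then a neck 14 mm across up to the bar at 132 mm.
- saddle (a point): Middle of the flat top of the column's black saddle bar, 152 mm above the column's origin, same axes. The bar is 90 mm long (x), 18 mm wide (y), 20 mm high, with a roll 24 mm across at each end that rises 4 mm above the middle. Grasp it in the middle across its 18 mm width, from above; its top may also be pressed with shut fingers.
- base: Round foot of the stand, dark steel, loose, 0.7 to 0.95 kg. Origin: centre of its underside, z up. Disc 100 mm across, 8 mm thick, with a central hub 48 mm across, 62 mm high, open at the top. More than 25 N of push on it splits the socket. After a push of 15 N the taper stays wedged; after less than about 11 N it is only loosely held, which does not count.
- hub_mouth (a point): Centre of the hub's rim, 62 mm above the base's origin. The 35 mm wide bore holds a black taper socket of four springy segments, flared mouth 24 mm across. It sits up to 8 mm higher or lower in each stand, unmeasured: the taper first touches with the column's origin 20 to 36 mm above the base's; the pressing force then grows about 4 N per mm.
- block: Cardboard-brown packing block, fixed, 80 x 80 x 60 mm, origin at the centre of its underside. At the start the column stands loosely in its central blind hole (25 mm across, 52 mm deep), tip 8 mm above the block's origin; draw it straight up by more than 55 mm.
- pad: Round grey felt pad, fixed, flat, 120 mm across, 3 mm thick; origin at the centre of its underside. The base stands on it, about in its middle, and stays there.
- mug: White mug with a handle, 83 x 118 x 93 mm, a bystander that must stay put; origin at the centre of its underside.
- sticky_pad: Pad of sticky notes, 76 x 76 x 19 mm, a bystander that must stay put; origin at the centre of its underside.
Not all that is in view belongs to the job. Leave any blue or purple look-alike of the base alone.

How it is judged:
By the outcome, as a careful person would: the job done as asked, in the order asked, and still so for the second after the job is handed in, with the robot touching nothing.
It also fails if it takes over 38 s, if anything falls off the work surface, if the arm or the gripper's body presses on something with over 40 N, if the wrist force passes 120 N, or if a joint passes its speed limit or range.

## Robot

A 6-joint arm with a two-finger parallel gripper is mounted at the origin on a cart in front of the work surface, level with it; the furniture and walls round the work are solid. World frame = base frame: x ahead of the robot, y to its left, z up, the work surface at z = 0. Lengths are in mm, angles in degrees, forces in N, time in s.
With the tool pointing down it reaches from about 325 to 875 mm from the base axis. Payload 4.4 kg.
Tool frame: the origin (TCP) lies on the centre line of the jaws, within the pads' length; the fingertips stand 17 mm ahead of it and the grasp point (between the pads) lies 2 mm behind it; z points along the fingers, y is the line along which they close (so a half turn about z gives the same grasp; the last joint's range is limited). The gripper opens to 85 mm and grips with 20 to 120 N. Pads are 22 mm wide; open, the fingers measure 114 mm over their backs; the gripper's body (76 mm by 85 mm) begins 54 mm behind the grasp point. The pads swing forward as they close: fully open they stand 13 mm farther back than shut.
Start: joints at [61.851, 11.837, 88.321, -0, 79.842, -8.623], TCP at [192.198, 541.929, 248.282] pointing down, gripper open.
Joint ranges: [-156.59, 156.59], [-49.26, 127.26], [12.9, 141.05], [-63.56, 243.56], [4.71, 150.69], [-161.64, 161.64]. Speed limits (degrees/s): [159.86, 159.86, 180, 180, 180, 180].

## Interface

Orientations are given as [roll, pitch, yaw] about the fixed x, y, z axes, in that order (R = Rz(yaw) Ry(pitch) Rx(roll)).
In Python, from station import manip gives the robot as it stands.
- The arm moves only by the tool send_rows, never from a script. Its argument "moves" is a list of rows, each an object with "hand": the closure, from -1 (fully open) to 1 (shut), so that 0 is half open; "dp": the shift along the tool's x, y, z in units of 30 mm (1.0 is 30 mm), a list of three; "twist": the turn about the tool's z in units of 6 degrees (1.0 is 6 degrees). A call has 1 to 8 rows; each row shifts and turns the commanded pose from where the row before left it, along the tool's axes as they then stand; what a row does not reach is not made up. A row lasts 1/12 s, in which the tool goes at most 41.7 mm and 7.16 degrees, less where a joint would pass 70% of its speed; a pose out of reach is approached as far as the arm can. A call is refused whole if a number of a shift passes 1 or a number of a turn 1, either way. A call with a gripper value outside its range is refused whole. The fingers move at their own pace and stop on an object; "grip_force" is the grip in N (left out, the last holds). Time passes only in rows, so rows that do not move let the fingers close. It gives the time, the measured TCP pose, the force, the opening and the grip force at its end, in the units of the state.
- manip.read_state(): the state, without advancing time (a new reading comes with each control period).
- manip.read_camera(name): name is "scene" or "top" or "wrist"; returns a dict with "pixels" (400x640x3 uint8, blue, green, red), "depth" (400x640 float32, mm along the optical axis (not along the pixel's ray), 0 where there is no reading), "fov_y" (degrees; the focal length in pixels is half the picture's height over the tangent of half this angle, whatever the lens; pixels are square), "cx", "cy" (the principal point, pixels), "world_from_camera" (4x4, takes a point from camera to world coordinates); the wrist camera has in their place "T_tool_cam" (4x4, takes a point from camera to tool coordinates, whose origin is the TCP and whose axes are the flange's). Camera axes: x right, y up, looking along -z (the intrinsics and any distortion apply to the point x, -y, -z); pixel columns grow to the right and rows downward; lengths in mm; the calibration is good to about 2 mm. A picture is of the moment at which its call begins: read the wrist's pose just before it.
- manip.close_job(): hands the job in; it is judged then, once.
Trained networks look in the newest picture that a camera, given by its name, has taken for a name from the list of things; names that differ only in an ending like _2 or _b are one class to them, and where a whole thing is asked for, a point or a joint stands for the part that bears it (a point fixed in the world has none). Each returns a list of dicts, best first, with "conf" (0 to 1); they miss things now and then, are a little off and sometimes report something else, mostly with a low value. They report only what shows in the picture. A call takes as long as a camera call. They do not tell look-alikes from the thing itself.
- manip.boxes_of(camera, name): "rect" ([centre column, centre row, width, height] in pixels, round what is visible of it).
- manip.tip_of(camera, name): "centre" ([row, column] in pixels: a listed point, or the origin of a listed thing).
The state is a dict: "t": time; "q": joint angles; "joint_velocities": joint speeds; "effort": joint torques, N m; "tcp_pos": TCP position; "ee_rot": TCP orientation; "ft_force": force on the tool from outside, world axes, zero at the start; "moment": the same for the moment, N m; "width": finger opening in mm; "grasp_force": force on a finger pad.
Only numpy, scipy, OpenCV 4.12 (cv2) and the standard library are available. Lean on these libraries where they do the work, as an engineer would, in place of code of your own. Each camera call takes 0.05 s, during which the arm holds its last target. There are 200 camera calls.

## Working session

There is one attempt and no reset: what is moved stays moved. The work goes in short steps, Python scripts to look and compute and a tool call to move; the robot and the scene stay as the last step left them, time stands still between calls to the robot, and variables do not carry over. Pictures are saved under pics/ and viewed, at most 10 in all, crops included, and the job is handed in when it is done.

Besides the shell and the picture viewer there is one more tool, called after "Request:" as name(argument=value, ...), one argument or row to a line, values as JSON. send_rows: Moves the arm, as the interface text tells. Its arguments: {"type":"object","properties":{"moves":{"type":"array"},"grip_force":{"type":"number"}},"required":["moves"]}

```bash
mkdir -p pics; cat > h.py <<'E'
import numpy as np, cv2
from station import manip
def f(im): return im["pixels"].shape[0]/2/np.tan(np.radians(im["fov_y"])/2)
def world(im,T=None):
    d=im["depth"]; F=f(im); r,c=np.indices(d.shape)
    P=np.stack([(c-im["cx"])/F*d,-(r-im["cy"])/F*d,-d,np.ones_like(d)],-1)
    T=im["world_from_camera"] if T is None else T
    return (P@np.array(T).T)[...,:3]
E
python3 - <<'E'
from h import *
s=manip.read_state(); print(s["t"],s["tcp_pos"],s["ee_rot"],s["width"])
for cam in("scene","top"):
    im=manip.read_camera(cam); print(cam,[k for k in im],np.round(im["world_from_camera"],2).tolist()); cv2.imwrite(f"pics/{cam}1.png",im["pixels"])
    W=world(im); np.save(cam+"W.npy",W)
    for n in("column","base","block","pad","mug","sticky_pad"):
        for b in manip.boxes_of(cam,n)[:3]:
            c,r=int(b["rect"][0]),int(b["rect"][1]); print(n,"box",np.round(b["rect"]),round(b["conf"],2),W[min(r,399),min(c,639)].round())
    for n in("saddle","hub_mouth"):
        for b in manip.tip_of(cam,n)[:3]:
            r,c=map(int,b["centre"]); print(n,"tip",np.round(b["centre"],1),round(b["conf"],2),W[r,c].round())
print(manip.read_state()["t"])
E
```

```text
0.0 [191.8566149  541.26399239 247.0948619 ] [-1.79867474e+02 -2.16260263e-02  1.60472014e+02] 85.31218381030577
scene ['pixels', 'depth', 'fov_y', 'cx', 'cy', 'world_from_camera'] [[0.64, 0.46, -0.62, -493.38], [-0.77, 0.4, -0.5, -961.14], [0.02, 0.79, 0.61, 1108.41], [0.0, 0.0, 0.0, 1.0]]
column box [235. 168.  32.  27.] 0.62 [486. 206. 117.]
column box [323. 218.  31.  29.] 0.35 [ 541. -166.   48.]
base box [376. 244.  32.  28.] 0.86 [ 554. -377.   42.]
base box [323. 220.  28.  26.] 0.85 [ 538. -165.   36.]
base box [272. 177.  27.  23.] 0.78 [609. 146.  42.]
block box [235. 185.  34.  22.] 0.97 [459. 183.  62.]
pad box [324. 228.  36.  18.] 0.45 [ 530. -181.   14.]
mug box [305. 257.  35.  37.] 0.92 [ 328. -268.   82.]
mug box [324. 227.  34.  16.] 0.63 [ 543. -166.    7.]
sticky_pad box [292. 199.  28.  18.] 0.72 [585.  21.  12.]
sticky_pad box [322. 220.  31.  22.] 0.43 [ 534. -163.   42.]
saddle tip [155.5 231.1] 0.74 [638. 405.  15.]
hub_mouth tip [233.3 425.5] 0.87 [ 692. -476.   55.]
hub_mouth tip [204.2 322.6] 0.69 [642. -81.   3.]
hub_mouth tip [168.1 269.4] 0.57 [632. 178.  53.]
top ['pixels', 'depth', 'fov_y', 'cx', 'cy', 'world_from_camera'] [[0.02, 0.99, -0.16, 320.56], [-1.0, 0.01, -0.01, -124.62], [-0.0, 0.16, 0.99, 1298.02], [0.0, 0.0, 0.0, 1.0]]
column box [206. 211.  26.  31.] 0.67 [486. 218. 163.]
base box [238. 178.  26.  28.] 0.8 [611. 154.  61.]
base box [333. 197.  32.  25.] 0.75 [ 559. -161.   28.]
base box [424. 166.  30.  33.] 0.75 [ 660. -459.   48.]
block box [220. 216.  32.  28.] 0.72 [482. 203.  59.]
pad box [335. 197.  34.  35.] 0.71 [ 552. -167.   50.]
mug box [358. 262.  31.  32.] 0.78 [ 343. -241.   54.]
sticky_pad box [277. 186.  26.  28.] 0.67 [597.  32.   9.]
saddle tip [210.3 204. ] 0.67 [510. 274.  -1.]
hub_mouth tip [194.1 331.4] 0.83 [ 565. -154.   29.]
hub_mouth tip [191.1 395.2] 0.83 [ 578. -366.   32.]
hub_mouth tip [158.5 429.1] 0.67 [ 688. -477.   48.]
0.9
```

```bash
python3 - <<'E'
import cv2
a=cv2.imread("pics/top1.png")[120:300,180:460]; cv2.imwrite("pics/t1c.png",cv2.resize(a,(800,514),interpolation=cv2.INTER_CUBIC))
a=cv2.imread("pics/scene1.png")[130:300,210:460]; cv2.imwrite("pics/s1c.png",cv2.resize(a,(800,544),interpolation=cv2.INTER_CUBIC))
E
```

```text
(no output)
```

View pics/t1c.png

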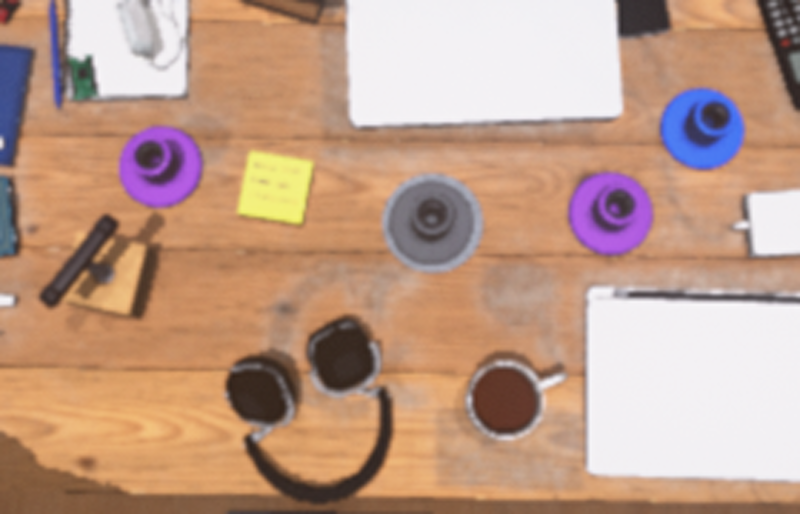

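View pics/s1c.png

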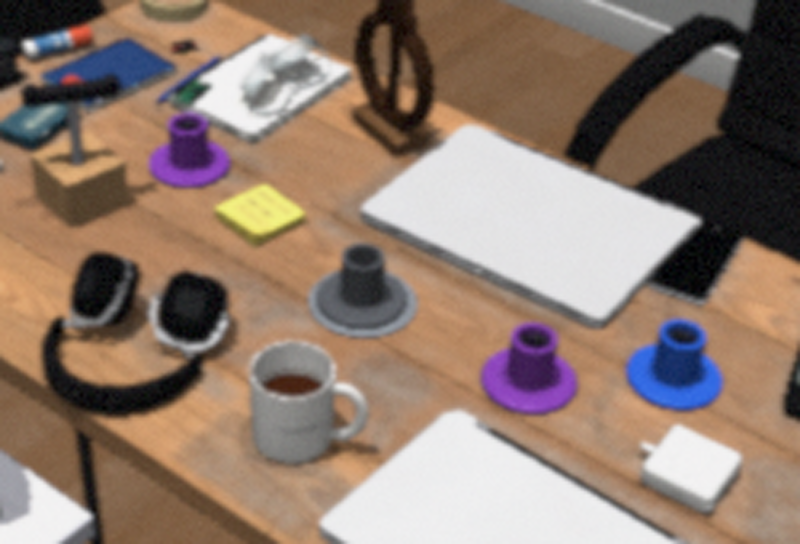

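The top view shows the column with its black bar (crop 50,297 to 108,222) in the block. The grey base, the real one, sits on its grey pad at crop 433,215; the three purple and blue look-alikes are elsewhere, and the mug and sticky notes are clear of the path.

```bash
python3 - <<'E'
from h import *
for cam,box in(("top",((190,235),(185,230))),("scene",((140,190),(205,260)))):
    W=np.load(cam+"W.npy"); im=cv2.imread(f"pics/{cam}1.png").astype(int)
    sub=W.reshape(-1,3); 
    m=(abs(sub[:,0]-490)<90)&(abs(sub[:,1]-215)<90)&(sub[:,2]>135)&(sub[:,2]<185)
    p=sub[m]; 
    if len(p)>10:
        c=p.mean(0); u,s,v=np.linalg.svd(p[:,:2]-c[:2]); print(cam,"bar",len(p),c.round(1),p[:,2].max().round(),np.degrees(np.arctan2(v[0,1],v[0,0])).round(1), "mid", [((q.max()+q.min())/2).round(1) for q in (p[:,:2]-c[:2])@v.T[:, :1].T.T.T.reshape(2,1).T.T.reshape(1,2,1)][:1])
    m=(abs(sub[:,0]-550)<60)&(abs(sub[:,1]+165)<60)
    for lo,hi in((50,72),(5,18)):
        p=sub[m&(sub[:,2]>lo)&(sub[:,2]<hi)]
        if len(p): print(cam,"base",lo,len(p),p.mean(0).round(1),"mid",((p.max(0)+p.min(0))/2).round(1),np.ptp(p,axis=0).round(1))
# ray hits of box centres in top
W=np.load("topW.npy")
C=np.array([320.56,-124.62,1298.02])
for nm,(r,c),z in(("bar",(211,207.5),160),("hub",(194.9,331.4),65)):
    P=W[int(r),int(c)]; t=(z-C[2])/(P[2]-C[2]); print(nm,C+t*(P-C))
E
```

```text
top bar 279 [482.8 214.  159.3] 169.0 144.6 mid [np.float64(-0.1)]
top base 50 111 [ 556.4 -153.4   61.5] mid [ 556.1 -153.1   60.3] [46.5 45.3 20.5]
top base 5 557 [ 552.7 -155.8   10.5] mid [ 551.5 -164.5   11.3] [113.4 115.   12.7]
scene bar 209 [480.6 211.1 154.7] 168.0 144.3 mid [np.float64(-1.4)]
scene base 50 116 [ 554.3 -156.8   60.3] mid [ 556.3 -154.2   60.3] [49.9 49.5 20.4]
scene base 5 307 [ 546.4 -164.4   10.4] mid [ 551.6 -165.    11.5] [115.4 119.1  12.9]
bar [483.55606775 215.25734198 160.        ]
hub [ 558.44988355 -153.09063316   65.        ]
```

Request:
send_rows(
  moves=[
    {"hand": -1,"dp": [-0.91,-0.5,0],"twist": 0},
    {"hand": -1,"dp": [-0.91,-0.5,0],"twist": 0},
    {"hand": -1,"dp": [-0.91,-0.5,0],"twist": 0},
    {"hand": -1,"dp": [-0.91,-0.5,0],"twist": 0},
    {"hand": -1,"dp": [-0.91,-0.5,0],"twist": 0},
    {"hand": -1,"dp": [-0.91,-0.5,0],"twist": 0},
    {"hand": -1,"dp": [-0.91,-0.5,0],"twist": 0},
    {"hand": -1,"dp": [-0.91,-0.5,0],"twist": 0},
  ],
)

```text
t: 1.57
tcp_pos: [358.7, 354.6, 248.5]
ee_rot: [180.0, 0.0, 160.5]
ft_force: [0.3, -0.5, 0.2]
width: 85.5
grasp_force: 0.0
```

Request:
send_rows(
  moves=[
    {"hand": -1,"dp": [-0.91,-0.5,0],"twist": 0},
    {"hand": -1,"dp": [-0.91,-0.5,0],"twist": 0},
    {"hand": -1,"dp": [-0.91,-0.5,0],"twist": 0},
    {"hand": -1,"dp": [-0.91,-0.5,0],"twist": 0.9},
    {"hand": -1,"dp": [-0.9,-0.5,0],"twist": 0.9},
    {"hand": -1,"dp": [-0.5,-0.5,0],"twist": 0.9},
    {"hand": -1,"dp": [0,0,0],"twist": 0},
    {"hand": -1,"dp": [0,0,0],"twist": 0},
  ],
)

```text
t: 2.23
tcp_pos: [464.7, 216.5, 248.3]
ee_rot: [180.0, -0.0, 144.2]
ft_force: [-0.8, 0.5, -0.4]
width: 85.1
grasp_force: 0.0
```

```bash
cat >> h.py <<'E'
from scipy.spatial.transform import Rotation as R
def wrist():
    s=manip.read_state(); im=manip.read_camera("wrist")
    T=np.eye(4); T[:3,:3]=R.from_euler("xyz",s["ee_rot"],degrees=True).as_matrix(); T[:3,3]=s["tcp_pos"]
    return s,im,world(im,T@np.array(im["T_tool_cam"]))
E
python3 - <<'E'
from h import *
s,im,W=wrist(); print(np.round(im["T_tool_cam"],2).tolist(),im["fov_y"],s["tcp_pos"],s["ee_rot"])
cv2.imwrite("pics/w1.png",im["pixels"])
p=W[(im["depth"]>0)&(W[...,2]>145)&(W[...,2]<175)&(abs(W[...,0]-482)<70)&(abs(W[...,1]-214)<70)]
print(len(p),p.mean(0),p.min(0),p.max(0))
r=cv2.minAreaRect(p[:,:2].astype(np.float32)); print(r)
for b in manip.tip_of("wrist","saddle")[:2]: rr,c=map(int,b["centre"]); print(b,W[rr,c])
E
```

```text
[[-0.0, 0.95, 0.32, 80.54], [1.0, 0.0, -0.0, 0.21], [-0.0, 0.32, -0.95, -124.72], [0.0, 0.0, 0.0, 1.0]] 66.80454717983245 [464.66119943 216.48961024 248.25065855] [ 1.79990248e+02 -2.75938698e-02  1.44191900e+02]
3139 [479.36531262 220.07412916 160.00999412] [434.56752111 178.90804279 151.31691704] [532.33349241 255.63139782 165.11784263]
((484.02764892578125, 217.24008178710938), (17.913249969482422, 111.42674255371094), 54.392608642578125)
{'centre': [227.9, 339.7], 'conf': 0.58} [485.16967556 218.61421665 160.24776181]
```

View pics/w1.png

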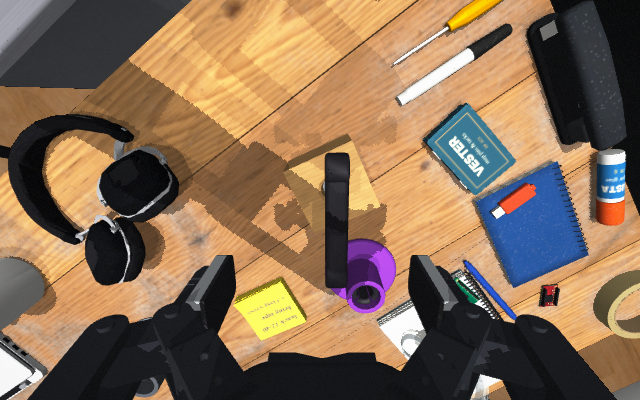

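Request:
send_rows(
  moves=[
    {"hand": -1,"dp": [-0.52,0.38,0],"twist": 0},
    {"hand": -1,"dp": [0,0,0.7],"twist": 0},
    {"hand": -0.5,"dp": [0,0,0.7],"twist": 0},
    {"hand": -0.4,"dp": [0,0,0.7],"twist": 0},
    {"hand": -0.3,"dp": [0,0,0.7],"twist": 0},
    {"hand": -0.2,"dp": [0,0,0.53],"twist": 0},
    {"hand": -0.2,"dp": [0,0,0],"twist": 0},
    {"hand": -0.2,"dp": [0,0,0],"twist": 0},
  ],
)

```text
t: 3.0
tcp_pos: [482.4, 218.3, 147.7]
ee_rot: [-179.9, -0.1, 144.4]
ft_force: [-0.5, -0.2, 0.4]
width: 51.3
grasp_force: 0.0
```

Request:
send_rows(
  grip_force=70,
  moves=[
    {"hand": 0.2,"dp": [-0.07,0,0],"twist": 0},
    {"hand": 0.5,"dp": [0,0,0],"twist": 0},
    {"hand": 1,"dp": [0,0,0],"twist": 0},
    {"hand": 1,"dp": [0,0,0],"twist": 0},
    {"hand": 1,"dp": [0,0,0],"twist": 0},
    {"hand": 1,"dp": [0,0,0],"twist": 0},
  ],
)

```text
t: 3.5
tcp_pos: [486.6, 216.5, 150.1]
ee_rot: [179.9, 0.1, 144.3]
ft_force: [0.1, -0.9, 6.9]
width: 16.6
grasp_force: 69.9
```

Request:
send_rows(
  moves=[
    {"hand": 1,"dp": [0,0,-0.3],"twist": 0},
    {"hand": 1,"dp": [0,0,-0.5],"twist": 0},
    {"hand": 1,"dp": [0,0,-0.6],"twist": 0},
    {"hand": 1,"dp": [0,0,-0.7],"twist": 0},
    {"hand": 1,"dp": [0,0,-0.7],"twist": 0},
    {"hand": 1,"dp": [0,0,-0.5],"twist": 0},
    {"hand": 1,"dp": [0,0,-0.2],"twist": 0},
    {"hand": 1,"dp": [0,0,0],"twist": 0},
  ],
)

```text
t: 4.17
tcp_pos: [486.1, 216.4, 255.1]
ee_rot: [179.9, 0.1, 144.3]
ft_force: [-0.6, -0.1, -2.6]
width: 17.0
grasp_force: 69.0
```

Request:
send_rows(
  moves=[
    {"hand": 1,"dp": [-0.4,-0.32,0],"twist": 0},
    {"hand": 1,"dp": [-0.7,-0.56,0],"twist": 0},
    {"hand": 1,"dp": [-0.9,-0.72,0],"twist": 0},
    {"hand": 1,"dp": [-0.9,-0.72,0],"twist": 0},
    {"hand": 1,"dp": [-0.9,-0.72,0],"twist": 0},
    {"hand": 1,"dp": [-0.9,-0.72,0],"twist": 0},
    {"hand": 1,"dp": [-0.9,-0.72,0],"twist": 0},
    {"hand": 1,"dp": [-0.9,-0.72,0],"twist": 0},
  ],
)

```text
t: 4.83
tcp_pos: [551.5, -25.7, 251.2]
ee_rot: [-179.9, -0.2, 144.3]
ft_force: [0.6, 0.5, -2.9]
width: 16.6
grasp_force: 68.9
```

Request:
send_rows(
  moves=[
    {"hand": 1,"dp": [-0.9,-0.72,0],"twist": 0},
    {"hand": 1,"dp": [-0.9,-0.72,0],"twist": 0},
    {"hand": 1,"dp": [-0.9,-0.72,0],"twist": 0},
    {"hand": 1,"dp": [-0.9,-0.72,0],"twist": 0},
    {"hand": 1,"dp": [-0.4,-0.32,0],"twist": 0},
    {"hand": 1,"dp": [-0.25,-0.2,0],"twist": 0},
    {"hand": 1,"dp": [0,0,0],"twist": 0},
    {"hand": 1,"dp": [0,0,0],"twist": 0},
  ],
)

```text
t: 5.5
tcp_pos: [595.8, -180.5, 252.1]
ee_rot: [180.0, -0.2, 144.3]
ft_force: [0.7, -0.2, -3.2]
width: 16.6
grasp_force: 68.9
```

```bash
python3 - <<'E'
from h import *
s,im,W=wrist(); print(s["tcp_pos"],s["ee_rot"],s["width"]); cv2.imwrite("pics/w2.png",im["pixels"]); np.save("w2W.npy",W)
near=(im["depth"]>0)&(abs(W[...,0]-556)<60)&(abs(W[...,1]+155)<60)
for lo,hi in((62,68),(8,14)):
    p=W[near&(W[...,2]>lo)&(W[...,2]<hi)]
    if len(p)<5: continue
    print(lo,len(p),p.mean(0).round(1),cv2.minEnclosingCircle(p[:,:2].astype(np.float32)))
for b in manip.tip_of("wrist","hub_mouth")[:2]: rr,c=map(int,b["centre"]); print(b,W[rr,c])
E
```

```text
[ 595.83349246 -180.50875435  252.06856109] [179.97705822  -0.18353493 144.27364983] 16.638044939057878
62 772 [ 556.7 -152.1   63.9] ((557.60009765625, -152.79112243652344), 23.92158317565918)
8 3353 [ 549.3 -146.7   10.1] ((557.8029174804688, -152.5516357421875), 49.37949752807617)
{'centre': [249.4, 178.9], 'conf': 0.87} [ 572.15262085 -375.67633492   50.31660361]
{'centre': [130.3, 322.7], 'conf': 0.86} [ 562.70956817 -155.31808792    9.68329427]
```

View pics/w2.png

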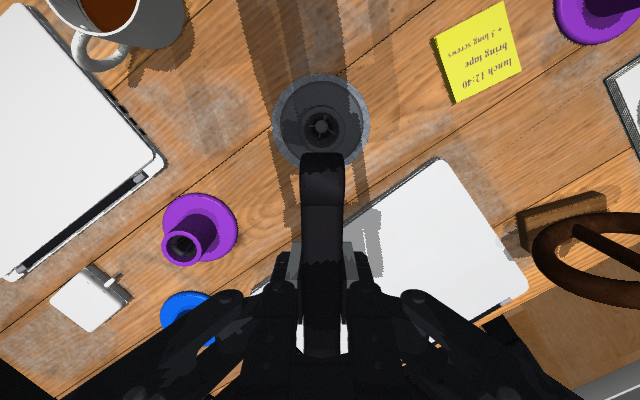

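The wrist view shows the base at (321,120) on its pad, with the hub mouth at (321,127). The gripped bar is seen end-on from (321,155) down. The rim and disc circles agree on centre (557.7,-152.7) with the right radii. Next I check where the bar sits in the hand, and its tilt.

```bash
python3 - <<'E'
from h import *
W=np.load("w2W.npy"); s=manip.read_state()
Rt=R.from_euler("xyz",[180,0,144.3],degrees=True).as_matrix(); T=np.array([595.8,-181,252.5])
L=(W-T)@Rt   # tool coords
m=(abs(L[...,1])<16)&(L[...,2]>-22)&(L[...,2]<12)&(L[...,0]>12)&(L[...,0]<75)
p=L[m]; print(len(p),p.min(0),p.max(0))
for a in range(12,66,6):
    q=p[(p[:,0]>=a)&(p[:,0]<a+6)]
    if len(q): print(a,len(q),"ztop",np.percentile(q[:,2],10).round(1),"y",np.percentile(q[:,1],[2,98]).round(1))
q=p[p[:,0]>30]; print("end x",np.percentile(q[:,0],[95,99,100]))
for cam in("scene","top"):
    im=manip.read_camera(cam); Wc=world(im); cv2.imwrite(f"pics/{cam}2.png",im["pixels"])
    Lc=(Wc-T)@Rt; m=(abs(Lc[...,0])<70)&(abs(Lc[...,1])<30)&(Lc[...,2]>-14)&(Lc[...,2]<160)
    for lo,hi in((-14,8),(25,50),(50,80),(80,105),(105,120),(120,145)):
        q=Lc[m&(Lc[...,2]>lo)&(Lc[...,2]<hi)]
        if len(q)>3: print(cam,lo,len(q),"x",np.percentile(q[:,0],[2,50,98]).round(1),"y",np.percentile(q[:,1],[2,50,98]).round(1))
    if cam=="scene":
        r,c=np.argwhere(m).mean(0).astype(int); cv2.imwrite("pics/s2c.png",cv2.resize(im["pixels"][r-55:r+55,c-60:c+60],(600,550),interpolation=cv2.INTER_CUBIC))
E
```

```text
4709 [ 12.06202699  -8.34995562 -15.42310938] [58.95232247  9.79320994 -0.31380477]
12 491 ztop -9.5 y [-7.8  9.2]
18 518 ztop -9.6 y [-7.8  9.6]
24 550 ztop -9.7 y [-8.   9.3]
30 554 ztop -9.7 y [-7.9  9.3]
36 503 ztop -11.7 y [-7.4  9.2]
42 632 ztop -13.3 y [-7.7  9.4]
48 767 ztop -12.9 y [-7.7  9.4]
54 694 ztop -9.8 y [-7.3  8.9]
end x [57.67950004 58.51276819 58.95232247]
scene -14 221 x [-51.    7.1  56.7] y [-22.7  -7.7   8.2]
scene 25 28 x [-4.1  2.8  8.8] y [-9.3 -4.6  1.4]
scene 50 34 x [-4.4  4.5  9.4] y [-11.3  -5.2   2. ]
scene 80 31 x [-6.1  3.5 10.7] y [-13.7  -6.1   2.4]
scene 105 16 x [-6.6  2.9 11.2] y [-12.5  -7.7  -2.4]
scene 120 21 x [-4.5  3.8  9.6] y [-10.8  -5.6  -1.6]
top -14 119 x [ 5.9 29.3 57.8] y [-19.8  -1.    9.7]
top 50 7 x [1.9 5.7 8.6] y [-6.6 -5.2 -3.2]
top 80 15 x [-3.8  6.8 12.1] y [-9.4 -6.2  0.1]
top 105 7 x [ 2.8  9.6 11. ] y [-9.6 -7.1  2.4]
```

View pics/s2c.png

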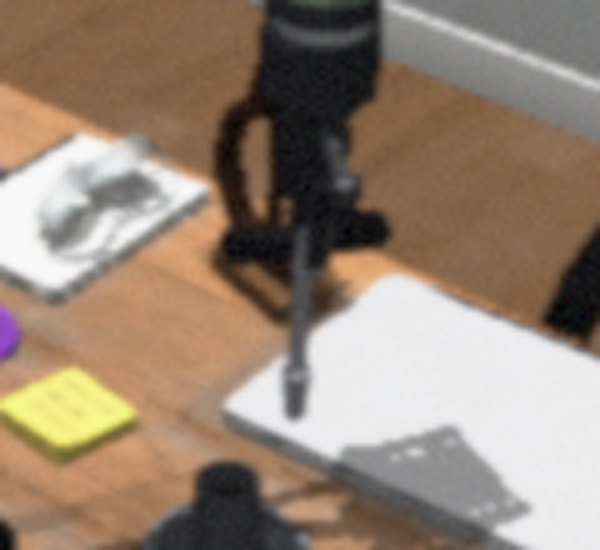

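Request:
send_rows(
  moves=[
    {"hand": 1,"dp": [0.3,0,0],"twist": 0},
    {"hand": 1,"dp": [0.5,-0.01,0],"twist": 0},
    {"hand": 1,"dp": [0.5,-0.01,0],"twist": 0},
    {"hand": 1,"dp": [0.2,0,0.2],"twist": 0},
    {"hand": 1,"dp": [0,0,0.4],"twist": 0},
    {"hand": 1,"dp": [0,0,0.4],"twist": 0},
    {"hand": 1,"dp": [0,0,0.1],"twist": 0},
    {"hand": 1,"dp": [0,0,0],"twist": 0},
  ],
)

```text
t: 6.37
tcp_pos: [558.5, -155.4, 217.6]
ee_rot: [-179.9, -0.3, 144.3]
ft_force: [0.4, -0.0, -2.2]
width: 17.0
grasp_force: 68.9
```

```bash
python3 - <<'E'
from h import *
s,im,W=wrist(); print(s["tcp_pos"],s["ft_force"])
im=manip.read_camera("scene"); a=im["pixels"][165:250,285:365]; cv2.imwrite("pics/s3c.png",cv2.resize(a,(560,595),interpolation=cv2.INTER_CUBIC))
E
```

```text
[ 558.54626709 -155.40463158  217.56659407] [ 0.41894545 -0.03166529 -2.17670685]
```

View pics/s3c.png

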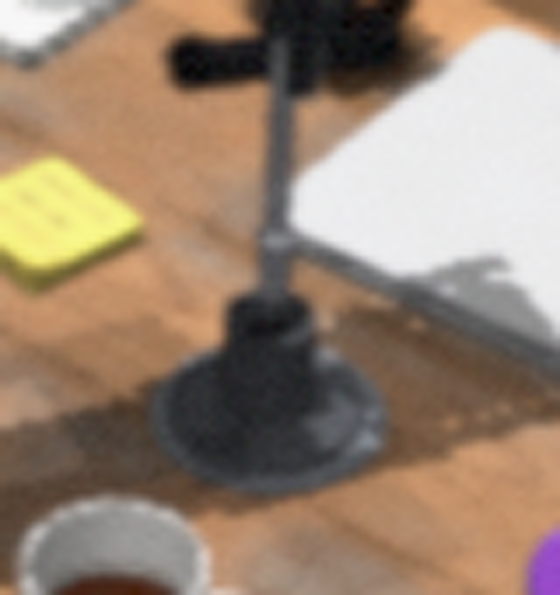

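The column stands over the hub: tip at about (270,295), mouth at (270,315). I'll lower it.

Request:
send_rows(
  moves=[
    {"hand": 1,"dp": [0,0,0.25],"twist": 0},
    {"hand": 1,"dp": [0,0,0.25],"twist": 0},
    {"hand": 1,"dp": [0,0,0.2],"twist": 0},
    {"hand": 1,"dp": [0,0,0.15],"twist": 0},
    {"hand": 1,"dp": [0,0,0],"twist": 0},
  ],
)

```text
t: 6.88
tcp_pos: [558.6, -155.4, 193.0]
ee_rot: [-180.0, -0.2, 144.3]
ft_force: [-0.8, 0.9, -2.2]
width: 17.4
grasp_force: 68.9
```

Request:
send_rows(
  moves=[
    {"hand": 1,"dp": [0,0,0.1],"twist": 0},
    {"hand": 1,"dp": [0,0,0.1],"twist": 0},
    {"hand": 1,"dp": [0,0,0.08],"twist": 0},
    {"hand": 1,"dp": [0,0,0],"twist": 0},
  ],
)

```text
t: 7.22
tcp_pos: [559.4, -155.6, 186.0]
ee_rot: [-180.0, -0.0, 144.3]
ft_force: [0.2, -0.4, -2.5]
width: 16.7
grasp_force: 68.9
```

Request:
send_rows(
  moves=[
    {"hand": 1,"dp": [0,0,0.06],"twist": 0},
    {"hand": 1,"dp": [0,0,0],"twist": 0},
  ],
)

```text
t: 7.38
tcp_pos: [559.7, -155.5, 184.6]
ee_rot: [180.0, -0.0, 144.3]
ft_force: [0.1, 0.7, -2.8]
width: 17.1
grasp_force: 69.0
```

Request:
send_rows(
  moves=[
    {"hand": 1,"dp": [0,0,0.06],"twist": 0},
    {"hand": 1,"dp": [0,0,0],"twist": 0},
  ],
)

```text
t: 7.55
tcp_pos: [559.8, -155.4, 182.8]
ee_rot: [180.0, -0.0, 144.3]
ft_force: [0.7, 0.5, -2.6]
width: 17.2
grasp_force: 69.0
```

Request:
send_rows(
  moves=[
    {"hand": 1,"dp": [0,0,0.06],"twist": 0},
    {"hand": 1,"dp": [0,0,0],"twist": 0},
  ],
)

```text
t: 7.72
tcp_pos: [559.7, -155.4, 180.9]
ee_rot: [180.0, -0.0, 144.3]
ft_force: [0.9, 0.5, -2.9]
width: 16.7
grasp_force: 68.9
```

Request:
send_rows(
  moves=[
    {"hand": 1,"dp": [0,0,0.06],"twist": 0},
    {"hand": 1,"dp": [0,0,0],"twist": 0},
  ],
)

```text
t: 7.88
tcp_pos: [559.7, -155.4, 179.0]
ee_rot: [180.0, -0.0, 144.3]
ft_force: [0.9, 1.6, -1.5]
width: 16.9
grasp_force: 68.9
```

Request:
send_rows(
  moves=[
    {"hand": 1,"dp": [0,0,0.05],"twist": 0},
    {"hand": 1,"dp": [0,0,0],"twist": 0},
  ],
)

```text
t: 8.05
tcp_pos: [559.6, -155.4, 177.6]
ee_rot: [180.0, -0.0, 144.3]
ft_force: [0.7, 2.6, -0.9]
width: 16.7
grasp_force: 69.0
```

Request:
send_rows(
  moves=[
    {"hand": 1,"dp": [0,0,0.04],"twist": 0},
    {"hand": 1,"dp": [0,0,0],"twist": 0},
  ],
)

```text
t: 8.22
tcp_pos: [559.6, -155.5, 176.4]
ee_rot: [180.0, -0.0, 144.3]
ft_force: [0.4, 2.7, -0.4]
width: 16.7
grasp_force: 69.1
```

Request:
send_rows(
  moves=[
    {"hand": 1,"dp": [0.023,0.033,0],"twist": 0},
    {"hand": 1,"dp": [0,0,0],"twist": 0},
  ],
)

```text
t: 8.38
tcp_pos: [559.6, -154.8, 176.5]
ee_rot: [-180.0, 0.0, 144.3]
ft_force: [1.3, 1.3, -1.8]
width: 16.8
grasp_force: 68.9
```

Request:
send_rows(
  moves=[
    {"hand": 1,"dp": [0,0,0.04],"twist": 0},
    {"hand": 1,"dp": [0,0,0],"twist": 0},
  ],
)

```text
t: 8.55
tcp_pos: [559.5, -154.7, 175.2]
ee_rot: [-180.0, -0.0, 144.3]
ft_force: [0.4, 1.8, -1.8]
width: 17.0
grasp_force: 69.0
```

Request:
send_rows(
  moves=[
    {"hand": 1,"dp": [0.015,0.02,0.04],"twist": 0},
    {"hand": 1,"dp": [0,0,0],"twist": 0},
  ],
)

```text
t: 8.72
tcp_pos: [559.3, -154.1, 173.8]
ee_rot: [-179.9, -0.0, 144.3]
ft_force: [-0.2, 0.5, -2.1]
width: 16.7
grasp_force: 68.9
```

Request:
send_rows(
  moves=[
    {"hand": 1,"dp": [0,0,0.04],"twist": 0},
    {"hand": 1,"dp": [0,0,0],"twist": 0},
  ],
)

```text
t: 8.88
tcp_pos: [559.4, -154.0, 172.6]
ee_rot: [-180.0, -0.0, 144.3]
ft_force: [-1.0, 0.3, -3.4]
width: 17.0
grasp_force: 68.9
```

Request:
send_rows(
  moves=[
    {"hand": 1,"dp": [0,0,0.04],"twist": 0},
    {"hand": 1,"dp": [0,0,0],"twist": 0},
  ],
)

```text
t: 9.05
tcp_pos: [559.5, -154.0, 171.5]
ee_rot: [-180.0, -0.0, 144.3]
ft_force: [-0.0, 0.4, -2.5]
width: 16.6
grasp_force: 68.9
```

Request:
send_rows(
  moves=[
    {"hand": 1,"dp": [0,0,0.04],"twist": 0},
    {"hand": 1,"dp": [0,0,0],"twist": 0},
  ],
)

```text
t: 9.22
tcp_pos: [559.5, -153.9, 170.3]
ee_rot: [-180.0, -0.0, 144.3]
ft_force: [0.7, 0.5, -1.9]
width: 17.1
grasp_force: 68.9
```

Request:
send_rows(
  moves=[
    {"hand": 1,"dp": [0,0,0.03],"twist": 0},
    {"hand": 1,"dp": [0,0,0],"twist": 0},
  ],
)

```text
t: 9.38
tcp_pos: [559.5, -153.8, 169.5]
ee_rot: [-180.0, -0.0, 144.3]
ft_force: [0.3, 0.3, -2.3]
width: 16.8
grasp_force: 68.9
```

Request:
send_rows(
  moves=[
    {"hand": 1,"dp": [0,0,0.05],"twist": 0},
    {"hand": 1,"dp": [0,0,0],"twist": 0},
  ],
)

```text
t: 9.55
tcp_pos: [559.5, -153.7, 167.9]
ee_rot: [-180.0, -0.0, 144.3]
ft_force: [-0.5, 0.6, -2.1]
width: 17.0
grasp_force: 69.0
```

Request:
send_rows(
  moves=[
    {"hand": 1,"dp": [0,0,0.05],"twist": 0},
    {"hand": 1,"dp": [0,0,0],"twist": 0},
  ],
)

```text
t: 9.72
tcp_pos: [559.5, -153.7, 166.4]
ee_rot: [180.0, -0.0, 144.3]
ft_force: [-0.3, 1.1, -2.3]
width: 16.8
grasp_force: 69.0
```

Request:
send_rows(
  moves=[
    {"hand": 1,"dp": [0,0,0.04],"twist": 0},
    {"hand": 1,"dp": [0,0,0],"twist": 0},
  ],
)

```text
t: 9.88
tcp_pos: [559.5, -153.7, 165.3]
ee_rot: [180.0, -0.0, 144.3]
ft_force: [-0.7, 1.1, -0.6]
width: 16.9
grasp_force: 69.0
```

Request:
send_rows(
  moves=[
    {"hand": 1,"dp": [0,0,0.04],"twist": 0},
    {"hand": 1,"dp": [0,0,0],"twist": 0},
  ],
)

```text
t: 10.05
tcp_pos: [559.6, -153.7, 164.3]
ee_rot: [180.0, -0.0, 144.3]
ft_force: [0.2, 0.9, -1.1]
width: 16.7
grasp_force: 69.3
```

Request:
send_rows(
  moves=[
    {"hand": 1,"dp": [0,0,0.03],"twist": 0},
    {"hand": 1,"dp": [0,0,0],"twist": 0},
  ],
)

```text
t: 10.22
tcp_pos: [559.7, -153.8, 163.8]
ee_rot: [180.0, 0.0, 144.3]
ft_force: [-1.4, 1.3, 1.0]
width: 16.9
grasp_force: 69.5
```

Request:
send_rows(
  moves=[
    {"hand": 1,"dp": [0,0,0.04],"twist": 0},
    {"hand": 1,"dp": [0,0,0],"twist": 0},
  ],
)

```text
t: 10.38
tcp_pos: [559.9, -153.9, 162.9]
ee_rot: [180.0, 0.0, 144.3]
ft_force: [-1.5, 1.6, 4.8]
width: 16.9
grasp_force: 70.0
```

Request:
send_rows(
  moves=[
    {"hand": 1,"dp": [0,0,0.03],"twist": 0},
    {"hand": 1,"dp": [0,0,0],"twist": 0},
  ],
)

```text
t: 10.55
tcp_pos: [560.0, -154.0, 162.4]
ee_rot: [180.0, 0.1, 144.3]
ft_force: [-2.3, 1.2, 5.3]
width: 16.9
grasp_force: 70.3
```

Request:
send_rows(
  moves=[
    {"hand": 1,"dp": [0,0,0.04],"twist": 0},
    {"hand": 1,"dp": [0,0,0],"twist": 0},
  ],
)

```text
t: 10.72
tcp_pos: [560.2, -154.0, 161.7]
ee_rot: [180.0, 0.1, 144.3]
ft_force: [-2.7, 1.7, 7.9]
width: 16.5
grasp_force: 70.6
```

Request:
send_rows(
  moves=[
    {"hand": 1,"dp": [0,0,0.03],"twist": 0},
    {"hand": 1,"dp": [0,0,0],"twist": 0},
  ],
)

```text
t: 10.88
tcp_pos: [560.3, -154.1, 161.4]
ee_rot: [180.0, 0.1, 144.3]
ft_force: [-4.0, 1.9, 9.9]
width: 16.8
grasp_force: 70.9
```

Request:
send_rows(
  moves=[
    {"hand": 1,"dp": [0.025,0,0.03],"twist": 0},
    {"hand": 1,"dp": [0,0,0],"twist": 0},
  ],
)

```text
t: 11.05
tcp_pos: [560.1, -153.9, 161.1]
ee_rot: [180.0, 0.2, 144.3]
ft_force: [-2.8, 2.2, 12.3]
width: 16.8
grasp_force: 71.0
```

Request:
send_rows(
  moves=[
    {"hand": 1,"dp": [0,0,0.03],"twist": 0},
    {"hand": 1,"dp": [0,0,0],"twist": 0},
  ],
)

```text
t: 11.22
tcp_pos: [560.3, -154.0, 160.6]
ee_rot: [180.0, 0.2, 144.3]
ft_force: [-4.2, 0.7, 13.9]
width: 16.8
grasp_force: 71.4
```

Request:
send_rows(
  moves=[
    {"hand": 1,"dp": [0,0,0.01],"twist": 0},
    {"hand": 1,"dp": [0,0,0],"twist": 0},
    {"hand": 1,"dp": [0,0,0],"twist": 0},
  ],
)

```text
t: 11.47
tcp_pos: [560.4, -154.1, 160.6]
ee_rot: [180.0, 0.2, 144.3]
ft_force: [-4.6, 3.0, 15.3]
width: 17.0
grasp_force: 71.5
```

Request:
send_rows(
  moves=[
    {"hand": 1,"dp": [0.03,0,-0.06],"twist": 0},
    {"hand": 1,"dp": [0,0,-0.02],"twist": 0},
    {"hand": 1,"dp": [0,0,0],"twist": 0},
  ],
)

```text
t: 11.72
tcp_pos: [559.4, -153.5, 160.7]
ee_rot: [180.0, 0.2, 144.3]
ft_force: [-0.4, 0.8, 7.0]
width: 16.9
grasp_force: 70.0
```

Request:
send_rows(
  grip_force=20,
  moves=[
    {"hand": 0.4,"dp": [0,0,0],"twist": 0},
    {"hand": 0,"dp": [0,0,0],"twist": 0},
    {"hand": -0.3,"dp": [0,0,0],"twist": 0},
    {"hand": -0.3,"dp": [0,0,0],"twist": 0},
    {"hand": -0.3,"dp": [0,0,0],"twist": 0},
  ],
)

```text
t: 12.13
tcp_pos: [558.1, -152.9, 158.9]
ee_rot: [-180.0, -0.0, 144.3]
ft_force: [-0.1, -0.2, -0.5]
width: 55.7
grasp_force: 0.0
```

Request:
send_rows(
  moves=[
    {"hand": -0.3,"dp": [0,0,-0.4],"twist": 0},
    {"hand": -0.3,"dp": [0,0,-0.8],"twist": 0},
    {"hand": -0.3,"dp": [0,0,-0.9],"twist": 0},
    {"hand": -0.3,"dp": [0,0,-0.9],"twist": 0},
    {"hand": -0.3,"dp": [0,0,-0.5],"twist": 0},
    {"hand": -0.3,"dp": [0,0,0],"twist": 0},
  ],
)

```text
t: 12.63
tcp_pos: [561.0, -154.0, 270.7]
ee_rot: [179.9, 0.6, 144.3]
ft_force: [1.5, 0.2, -0.1]
width: 55.6
grasp_force: 0.0
```

```bash
python3 - <<'E'
from h import *
s,im,W=wrist(); print(s["t"],s["tcp_pos"],s["ft_force"])
Rt=R.from_euler("xyz",s["ee_rot"],degrees=True).as_matrix()
p=W[(im["depth"]>0)&(W[...,2]>140)&(W[...,2]<195)&(abs(W[...,0]-557)<65)&(abs(W[...,1]+153)<65)]
L=(p-s["tcp_pos"])@Rt
for a in range(-60,60,12):
    q=L[(L[:,0]>=a)&(L[:,0]<a+12)&(abs(L[:,1])<14)]
    if len(q)>5: print(a,len(q),"ztop world",(s["tcp_pos"][2]-np.percentile(q[:,2],20)).round(1),"y",np.percentile(q[:,1],[3,97]).round(1))
im=manip.read_camera("scene"); a=im["pixels"][165:250,285:365]; cv2.imwrite("pics/s4c.png",cv2.resize(a,(560,595),interpolation=cv2.INTER_CUBIC))
E
```

```text
12.6333 [ 561.01450367 -154.01483007  270.6990283 ] [ 1.45592328  0.23394883 -0.11987859]
-60 32 ztop world 170.2 y [-8.6  6.7]
-48 250 ztop world 173.4 y [-9.2  7.3]
-36 307 ztop world 170.9 y [-9.2  7.3]
-24 299 ztop world 170.3 y [-9.   8.1]
-12 317 ztop world 170.4 y [-9.4  7.9]
0 328 ztop world 170.7 y [-9.5  7.8]
12 344 ztop world 170.8 y [-9.3  7.7]
24 354 ztop world 171.0 y [-9.2  7.6]
36 356 ztop world 173.8 y [-9.1  7.5]
48 446 ztop world 174.3 y [-9.3  8. ]
```

View pics/s4c.png

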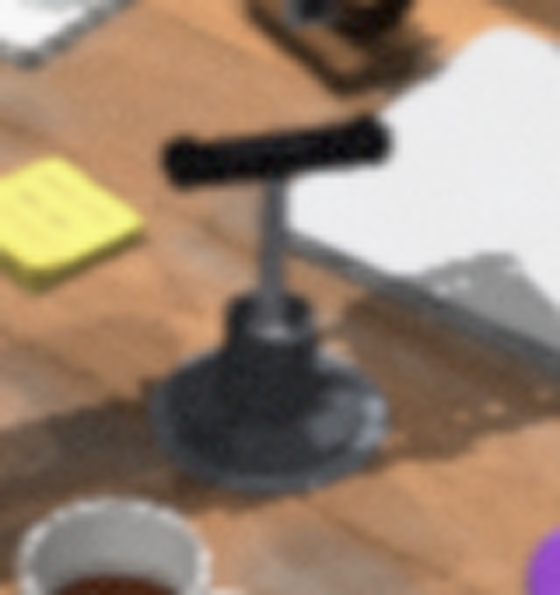

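The stand is upright and the bar is level, with its top at 170.6 mm (column seated about 16 mm above the base's origin). The base is still centred on its pad at (270,410). Handing in.

```bash
python3 -c "
from station import manip
print(manip.close_job())"
```

```text
the job is handed in; nothing more can be done
None
```

The column's foot is pressed into the grey base with about 17 N (highest reading about 18 N). The stand is upright on its pad, the mug and sticky notes were not touched, and the job is handed in at about 12.7 s.

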